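# Push the slide case home into the corner stop

## Task

Push the closed wooden slide case along the desk into the metal corner stop, until one long side lies flat against the longer strip and one end rests against the shorter strip. Only push it with the fingers: it must stay flat on the desk, neither lifted nor tipped. Leave everything else on the desk where it stands, and finish with the hand clear.

Things in the scene. Friction and masses are not known exactly. Their poses are not given: they have to be found in the camera images.
- slide_case: Closed wooden slide case with plain upright sides, 160 long (its x axis) x 100 wide (y) x 62 mm high, 0.2 to 0.45 kg; lid fixed shut. Origin: centre of underside; z up. A brass catch stands out 4 mm at the middle of its -y side, which roughly faces the robot, 43 to 57 mm above the desk. Slides under 1 to 5 N. Starts left of the stop and nearer the robot, x axis within 0.5 rad of the stop's -y.
- corner_stop: Corner stop: two upright dark steel strips 30 mm high, 6 thick, fixed at a right angle. Origin: inside corner, on the desk. Longer strip (170 mm) is far from the robot: inner face is this frame's plane x = 0, running along +y. Shorter one (80 mm) is at the right: inner face is plane y = 0, running along -x, towards the robot. Flanges (26 wide, 12 high) lie outside. x points away from the robot.
- stop_home (a point): Point on the desk where the centre of the case's underside lies when it is fully home against both strips: at x = -50, y = +80 mm in the corner stop's frame; axes as the corner stop's (turned at most 0.2 rad from the robot's). The pale blue sheet lying here is under 10 mm thick, not solid and does not hinder sliding.
- amber_bottle: Bystander, loose, to be left alone: brown reagent bottle with a black cap, 52 mm across, 109 high (mm). Origin: centre of the underside.
- small_dish: Bystander, loose, to be left alone: small open petri dish, 60 mm across, 15 high (mm). Origin: centre of the underside.
- timer: Bystander, loose, to be left alone: digital bench timer lying on its back, 66 x 63 x 18 (mm). Origin: centre of the underside.
- vial: Bystander, loose, to be left alone: small sample vial with a white cap, 27 mm across, 60 high (mm). Origin: centre of the underside.
- thermos: Bystander, loose, to be left alone: tall black flask, 71 mm across, 268 high (mm). Origin: centre of the underside.
- tape_roll: Bystander, loose, to be left alone: roll of brown tape lying flat, 96 mm across, 48 high (mm). Origin: centre of the underside.
- flask: Bystander, loose, to be left alone: small conical glass flask, 51 mm across, 83 high (mm). Origin: centre of the underside.

How it is judged:
At the end, for the whole second after the job is handed in: The case lies flat and still on the desk in the corner of the stop: its long side within 4 mm of the longer strip, its end within 4 mm of the shorter strip, parallel to them within 0.03 rad (1.7 degrees) (x of slide_case in the frame of corner_stop between -0.054 and -0.046 m and y of slide_case in the frame of corner_stop between 0.076 and 0.084 m and angle between the x axis of slide_case and the y axis of corner_stop, either way round below 0.03 rad and height (world z) of slide_case below 0.004 m and angle between slide_case's own z axis and vertical below 0.03 rad and linear speed of slide_case below 0.01 m/s); the robot touches nothing.
It fails at once if the case is lifted or tipped (height (world z) of slide_case above 0.008 m or angle between slide_case's own z axis and vertical above 0.1 rad).
It fails at once if another thing on the desk is shifted by more than 20 mm or knocked over (distance of any of amber_bottle, small_dish, timer, vial, thermos, tape_roll, flask from where it was at the start of the episode above 0.02 m or angle between any of amber_bottle, small_dish, timer, vial, thermos, tape_roll, flask's own z axis and vertical above 0.5 rad).
It also fails if it takes over 58 s, if anything falls off the work surface, if the arm or the gripper's body presses on something with over 40 N, if the wrist force passes 120 N, or if a joint passes its speed limit or range.

## Robot

A 7-joint arm with a two-finger parallel gripper is mounted at the origin on a cart in front of the work surface, level with it; the furniture and walls round the work are solid. World frame = base frame: x ahead of the robot, y to its left, z up, the work surface at z = 0. Lengths are in m, angles in rad, forces in N, time in s.
With the tool pointing down it reaches from about 0.425 to 0.825 m from the base axis. Payload 3.6 kg.
Tool frame: the origin (TCP) lies on the centre line of the jaws, within the pads' length; the fingertips stand r.tips_ahead ahead of it and the grasp point (between the pads) is the TCP (r.tips_ahead is the distance from the TCP to the fingertips, in m); z points along the fingers, y is the line along which they close (so a half turn about z gives the same grasp; the last joint's range is limited). The gripper opens to 85 mm and grips with 20 to 120 N. Pads are 22 mm wide; open, the fingers measure 114 mm over their backs; the gripper's body (76 mm by 85 mm) begins 54 mm behind the grasp point. The pads swing forward as they close: fully open they stand 13 mm farther back than shut.
Start: joints at [-1.331, 0.615, -0.013, 1.423, 0.008, 1.103, -0.04], TCP at [0.171, 0.627, 0.25] pointing down, gripper open.
Joint ranges: [-3.12, 3.12], [-0.3, 2.06], [-1.34, 1.32], [0.26, 2.42], [-1.36, 4.5], [0.01, 1.98], [-2.84, 2.84]. Speed limits (rad/s): [2.79, 2.79, 3.14, 3.14, 3.14, 3.14, 3.14].

## Interface

Orientations are given as a rotation vector (axis times angle).
In Python, from plant import r, imaging, order gives the robot as it stands.
- The arm moves only by the shell command python3 -m crank 'ROWS' [FORCE]. ROWS is text: rows parted by semicolons, each of 7 numbers parted by spaces: the shift along the world's x, y, z in units of 25 mm (1.0 is 25 mm), then the turn, a rotation vector about the world's x, y, z in degrees, then the finger opening in mm, from 0 to 85.4. A call has 1 to 12 rows; each row is the pose to reach, as a shift and turn from the pose commanded when the call began; what a row does not reach only later rows make up. A row lasts 1/8 s, in which the tool goes at most 62.5 mm and 10.7 degrees, less where a joint would pass 70% of its speed; a pose out of reach is approached as far as the arm can. A call with a gripper value outside its range is refused whole. The fingers move at their own pace and stop on an object; FORCE is the grip in N (left out, the last holds). Time passes only in rows, so rows that repeat a pose let the fingers close. It gives the time, the measured TCP pose, the force, the opening and the grip force at its end, in the units of the state.
- r.read_state(): the state, without advancing time (a new reading comes with each control period).
- imaging.snapshot(name): name is "scene" or "top" or "wrist"; returns the picture (384x512x3 uint8, red, green, blue); there is no depth.
- imaging.get_calibration(name): a dict with "camera_matrix" (3x3 intrinsics, pixels), "world_to_cam" (4x4, takes a point from world to camera coordinates). Camera axes: x right, y up, looking along -z (the intrinsics and any distortion apply to the point x, -y, -z); pixel columns grow to the right and rows downward; lengths in m; the calibration is good to about 2 mm. A picture is of the moment at which its call begins: read the wrist's pose just before it. get_calibration takes no time and is no camera call; for the wrist camera it gives the pose at the moment of the call.
- order.finish_job(): hands the job in; it is judged then, once.
The state is a dict: "time": time; "joints": joint angles; "joint_vel": joint speeds; "effort": joint torques, N m; "eef_pos": TCP position; "eef_rot": TCP orientation; "contact_force": force on the tool from outside, world axes, zero at the start; "wrist_torque": the same for the moment, N m; "width": finger opening in m; "gripper_force": force on a finger pad.
Only numpy, scipy, OpenCV 4.12 (cv2) and the standard library are available. Lean on these libraries where they do the work, as an engineer would, in place of code of your own. Each camera call takes 0.05 s, during which the arm holds its last target. There are 200 camera calls.

## Working session

There is one attempt and no reset: what is moved stays moved. The work goes in short steps, Python scripts to look and compute and a shell command to move; the robot and the scene stay as the last step left them, time stands still between calls to the robot, and variables do not carry over. Pictures are saved under pics/ and viewed, at most 10 in all, crops included, and the job is handed in when it is done.

```bash
mkdir -p pics
python3 - <<'E'
from plant import r, imaging
import cv2,numpy as np
s=r.read_state(); print(s['time'],s['eef_pos'],s['eef_rot'],s['width'],r.tips_ahead)
for n in ("top","scene"):
    im=imaging.snapshot(n); cv2.imwrite(f"pics/{n}0.png",im[:,:,::-1])
    c=imaging.get_calibration(n); print(n,{k:np.round(v,4).tolist() if not isinstance(v,str) else v for k,v in c.items()})
E
```

```text
0.0 [0.17117767 0.62630808 0.24912014] [-0.41763468 -3.11341915  0.00405281] 0.08538826643999445 0.019
top {'camera_matrix': [[454.753, 0.0, 253.139], [0.0, 454.753, 190.3818], [0.0, 0.0, 1.0]], 'world_to_cam': [[0.0112, -0.9999, 0.0055, -0.1096], [0.9948, 0.0117, 0.1009, -0.5473], [-0.1009, 0.0044, 0.9949, -1.0586], [0.0, 0.0, 0.0, 1.0]]}
scene {'camera_matrix': [[408.9366, 0.0, 255.3133], [0.0, 408.9366, 197.6954], [0.0, 0.0, 1.0]], 'world_to_cam': [[0.6935, -0.7205, -0.0007, -0.4252], [0.4021, 0.3862, 0.8301, -0.2365], [-0.5978, -0.5759, 0.5576, -0.7125], [0.0, 0.0, 0.0, 1.0]]}
```

View pics/top0.png

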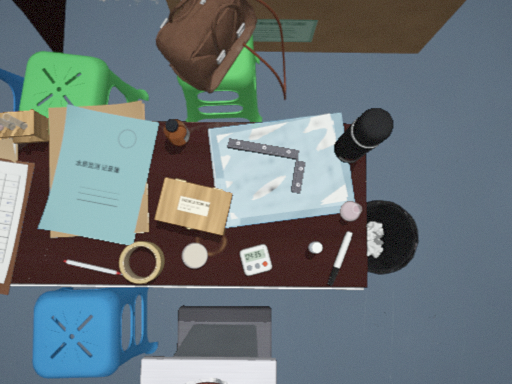

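View pics/scene0.png

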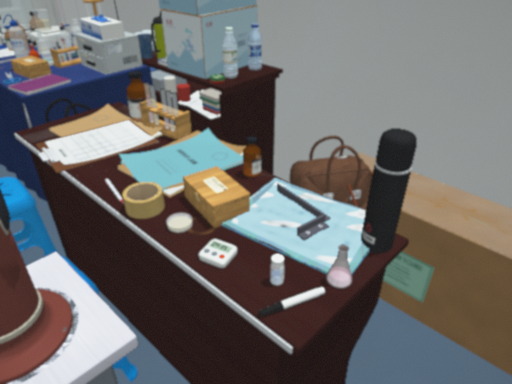

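Top view: case around (195,207), label on its lid; the stop's longer strip runs (228,145)-(298,157), the shorter one down to (297,192). Dish (195,256) and timer (256,260) are near the robot, the vial is at (316,248) and the bottle at (176,132). I'll enlarge the work area.

```bash
cat > h.py <<'E'
import numpy as np,cv2
from plant import r,imaging
def ray(n,uv,z):
    c=imaging.get_calibration(n);K=np.array(c["camera_matrix"]);T=np.array(c["world_to_cam"])
    p=np.linalg.inv(K)@[uv[0],uv[1],1];d=T[:3,:3].T@(p*[1,-1,-1]);o=-T[:3,:3].T@T[:3,3]
    return (o+d*(z-o[2])/d[2])[:2]
def proj(n,P):
    c=imaging.get_calibration(n);K=np.array(c["camera_matrix"]);T=np.array(c["world_to_cam"])
    q=(T[:3,:3]@np.asarray(P,float)+T[:3,3])*[1,-1,-1];q=K@q;return q[:2]/q[2]
def case(im,n="top",z=.062):
    h=cv2.cvtColor(im,cv2.COLOR_RGB2HSV)
    m=cv2.inRange(h,(10,70,95),(28,255,255))
    m=cv2.morphologyEx(m,cv2.MORPH_CLOSE,np.ones((7,7)));m=cv2.morphologyEx(m,cv2.MORPH_OPEN,np.ones((5,5)))
    return m
E
python3 - <<'E'
from h import *
im=cv2.imread("pics/top0.png");c=im[115:275,145:345]
cv2.imwrite("pics/crop0.png",cv2.resize(c,None,fx=4,fy=4,interpolation=cv2.INTER_CUBIC)[:600])
m=case(im[:,:,::-1].copy())
for k in cv2.findContours(m,0,2)[0]:
    if cv2.contourArea(k)>300: print(cv2.contourArea(k),cv2.boundingRect(k),cv2.minAreaRect(k))
for n,uv,z in [("dish",(195,256),.015),("timer",(256,260),.018),("vial",(316,247),.06),("bottle",(174,127),.109),("tape",(142,262),.048),("flask",(351,211),.04),("edge",(200,288),0)]:print(n,ray("top",uv,z).round(3))
E
```

```text
732.5 (119, 241, 45, 43) ((141.0, 262.0), (42.0, 44.0), 90.0)
3047.0 (155, 178, 77, 57) ((193.38235473632812, 205.97059631347656), (71.06293487548828, 46.80937194824219), 14.03624439239502)
2268.0 (0, 108, 66, 66) ((32.5, 140.5), (65.0, 65.0), 90.0)
459.0 (97, 102, 47, 17) ((120.0, 110.0), (16.0, 46.0), 90.0)
630.5 (211, 19, 43, 69) ((233.90199279785156, 54.20329666137695), (14.435327529907227, 79.9203109741211), 32.319618225097656)
2453.5 (159, 0, 74, 61) ((193.52940368652344, 20.61764907836914), (47.84810256958008, 74.94487762451172), 30.963756561279297)
dish [0.391 0.033]
timer [ 0.383 -0.112]
vial [ 0.417 -0.249]
bottle [0.681 0.076]
tape [0.378 0.151]
flask [ 0.501 -0.334]
edge [0.315 0.021]
```

View pics/crop0.png

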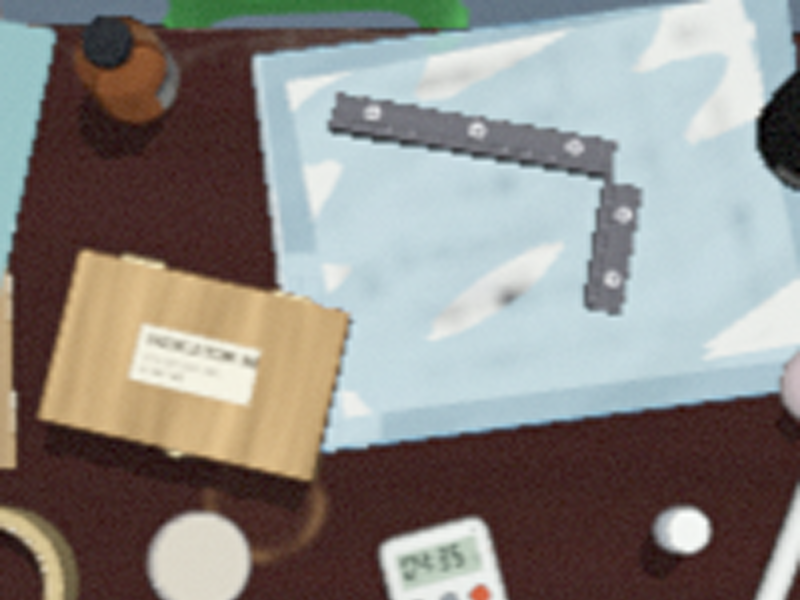

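The crop shows the lid corners at crop px (80,250), (350,312), (310,482), (40,418). The inner top edge of the long strip runs (332,122)-(610,170), and the short strip's runs (603,183)-(585,303).

```bash
cat >> h.py <<'E'
f=lambda p:(p[0]/4+145-.375,p[1]/4+115-.375)
L=[ray("top",f(p),.03) for p in((332,122),(610,171))]; S=[ray("top",f(p),.03) for p in((601,190),(585,303))]
dl=L[0]-L[1];ds=S[0]-S[1]
an=lambda v:np.degrees(np.arctan2(v[1],v[0]))
ang=(an(dl)-90+an(ds))/2   # stop x axis heading, deg
th=np.radians(ang);ex=np.array([np.cos(th),np.sin(th)]);ey=np.array([-ex[1],ex[0]])
mL=(L[0]+L[1])/2;mS=(S[0]+S[1])/2
corner=ex*(mL@ex)+ey*(mS@ey)
R=np.array([ex,ey])
tostop=lambda p:R@(np.asarray(p)-corner); toworld=lambda q:corner+R.T@np.asarray(q)
E
python3 - <<'E'
from h import *
print("stop",an(dl)-90,an(ds),ang,corner,np.linalg.norm(dl))
C=[ray("top",f(p),.062) for p in((80,250),(350,312),(310,482),(40,418))]
ctr=np.mean(C,0);print("case",np.round(C,4).tolist(),ctr,"sides",[round(float(np.linalg.norm(C[i]-C[i-1])),4) for i in range(4)])
print("case y head",an(C[0]-C[3]),an(C[1]-C[2]),"x head",an(C[1]-C[0])+90,an(C[2]-C[3])+90)
print("in stop",tostop(ctr),[tostop(c).round(4).tolist() for c in C],"home",toworld((-.05,.08)))
for n,p in dict(dish=(.391,.033),timer=(.383,-.112),vial=(.417,-.249),bottle=(.681,.076),tape=(.378,.151)).items(): print(n,tostop(p).round(3))
from scipy.spatial.transform import Rotation as Ro
s=r.read_state();print(Ro.from_rotvec(s['eef_rot']).as_matrix().round(3))
E
```

```text
stop -9.435276853901243 -7.849307319632325 -8.642292086766783 [ 0.63098554 -0.20526581] 0.16981550245972357
case [[0.5736, 0.1024], [0.5393, -0.0546], [0.4413, -0.0333], [0.4761, 0.1223]] [0.50757714 0.03419571] sides [0.0995, 0.1607, 0.1004, 0.1595]
case y head -11.562087819179505 -12.281629111905175 x head -12.3088251877314 -12.614168579163461
in stop [-0.15798991  0.21819863] [[-0.103, 0.2955], [-0.1132, 0.1351], [-0.2134, 0.1415], [-0.2023, 0.3006]] home [ 0.59357446 -0.11866089]
dish [-0.273  0.199]
timer [-0.259  0.055]
vial [-0.205 -0.075]
bottle [0.007 0.286]
tape [-0.304  0.314]
[[-0.965  0.264 -0.001]
 [ 0.264  0.965 -0.002]
 [-0.    -0.002 -1.   ]]
```

```bash
python3 -m crank '14.4 -18.6 0 0 0 -84 60;14.4 -18.6 0 0 0 -84 60;14.4 -18.6 0 0 0 -84 60;14.4 -18.6 0 0 0 -84 60;14.4 -18.6 0 0 0 -84 60;14.4 -18.6 0 0 0 -84 60;14.4 -18.6 0 0 0 -84 60;14.4 -18.6 0 0 0 -84 60;14.4 -18.6 0 0 0 -84 60;14.4 -18.6 0 0 0 -84 60;14.4 -18.6 0 0 0 -84 60;14.4 -18.6 0 0 0 -84 60'
cat >> h.py <<'E'
def where():
    from scipy.spatial.transform import Rotation as Ro
    s=r.read_state();M=Ro.from_rotvec(s['eef_rot']).as_matrix();p=s['eef_pos']
    print("t",s['time'],"w",np.round(p,4),"stop",tostop(p[:2]).round(4),"ty head",round(an(M[:2,1]),1),"tilt",M[:,2].round(3),"F",np.round(s['contact_force'],1),"wid",round(s['width'],4))
E
python3 -c "from h import *;where()"
```

```text
time: 1.6
eef_pos: [0.5303, 0.1636, 0.2498]
eef_rot: [-2.39, -2.036, 0.001]
contact_force: [-0.2, 0.7, 0.8]
width: 0.0601
gripper_force: 0.0
t 1.6 w [0.5303 0.1636 0.2498] stop [-0.155   0.3496] ty head -9.2 tilt [-0.002  0.001 -1.   ] F [-0.2  0.7  0.8] wid 0.0601
```

```bash
python3 -m crank '0 0 -4 0 0 0 60;0 0 -9 0 0 0 60;0 0 -9 0 0 0 60;0 0 -9 0 0 0 60;0 0 -9 0 0 0 60;0 0 -9 0 0 0 60'
python3 - <<'E'
from h import *
where();im=imaging.snapshot("top");cv2.imwrite("pics/top1.png",im[:,:,::-1]);
a=im[115:265,130:330,::-1];b=imaging.snapshot("scene")[150:300,110:310,::-1]
cv2.imwrite("pics/c1.png",np.hstack([cv2.resize(x,None,fx=2,fy=2,interpolation=2) for x in(a,b)]))
E
```

```text
time: 2.35
eef_pos: [0.5306, 0.1639, 0.0252]
eef_rot: [-2.39, -2.037, -0.0]
contact_force: [0.9, 0.7, 0.4]
width: 0.06
gripper_force: 0.0
t 2.35 w [0.5306 0.1639 0.0252] stop [-0.1547  0.3499] ty head -9.1 tilt [-0.001  0.001 -1.   ] F [0.9 0.7 0.4] wid 0.06
```

View pics/c1.png

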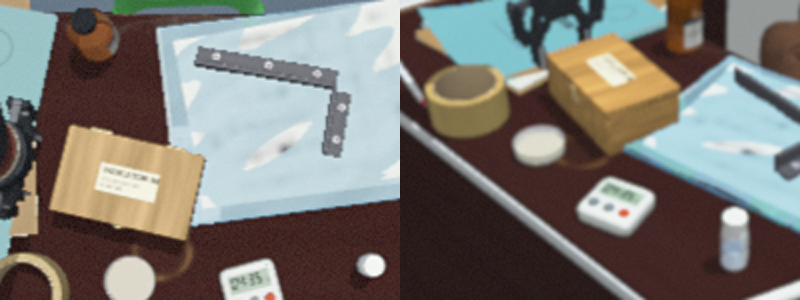

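Fingers stand clear left of the case end. Now push it along the stop's -y.

```bash
python3 -m crank '-.1 -.6 0 0 0 0 60;-.19 -1.2 0 0 0 0 60;-.22 -1.5 0 0 0 0 60;-.24 -1.8 0 0 0 0 60;-.26 -2.1 0 0 0 0 60;-.28 -2.4 0 0 0 0 60;-.3 -2.7 0 0 0 0 60;-.32 -3 0 0 0 0 60;-.34 -3.3 0 0 0 0 60;-.36 -3.6 0 0 0 0 60;-.38 -3.9 0 0 0 0 60'
python3 - <<'E'
from h import *
where();im=imaging.snapshot("top")
cv2.imwrite("pics/c2.png",cv2.resize(im[115:265,130:330,::-1],None,fx=4,fy=4,interpolation=2))
E
```

```text
time: 3.82
eef_pos: [0.5218, 0.064, 0.0253]
eef_rot: [-2.394, -2.034, 0.0]
contact_force: [-1.0, 2.1, 1.5]
width: 0.06
gripper_force: 0.0
t 3.825 w [0.5218 0.064  0.0253] stop [-0.1484  0.2498] ty head -9.3 tilt [-0.  0. -1.] F [-1.   2.1  1.5] wid 0.06
```

View pics/c2.png

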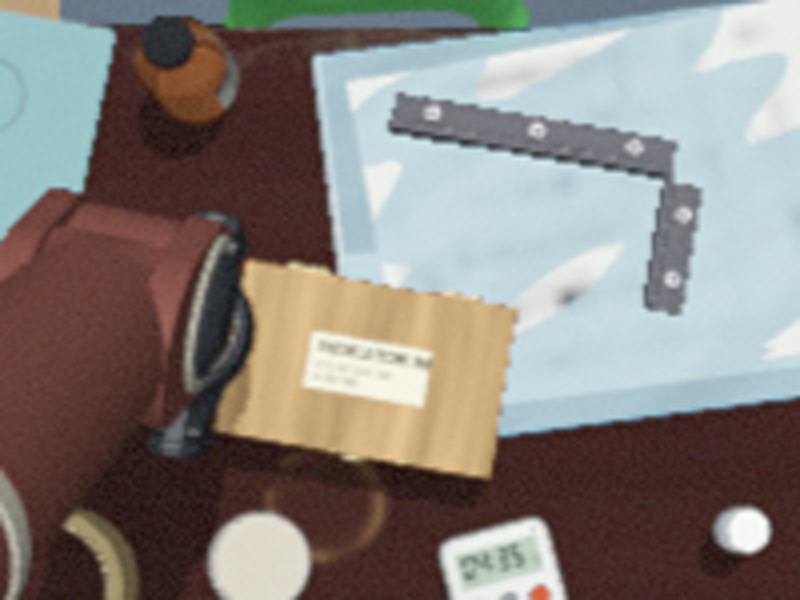

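The case follows straight, with right lid corners at crop (517,310) and (492,478). The gap to the timer is about 40 crop px.

Run:
```python
from h import *
g=lambda p:(p[0]/4+130-.375,p[1]/4+115-.375)
P=[ray("top",g(p),.062) for p in((517,310),(492,478),(250,262),(215,433))];print([tostop(p).round(4).tolist() for p in P], an(P[0]-P[1]),an(P[2]-P[0])-90,ang)
```

```text
[[-0.1021, 0.0743], [-0.1999, 0.0729], [-0.0995, 0.2314], [-0.2002, 0.234]] -7.853933683836818 -9.568187831473878 -8.642292086766783
```

```bash
python3 -m crank '-.02 -.3 0 0 0 0 60;-.04 -.6 0 0 0 0 60;-.07 -.9 0 0 0 0 60;-.1 -1.2 0 0 0 0 60;-.12 -1.5 0 0 0 0 60;-.15 -1.8 0 0 0 0 60;-.17 -2.1 0 0 0 0 60;-.2 -2.3 0 0 0 0 60;-.2 -2.48 0 0 0 0 60;-.2 -2.48 0 0 0 0 60'; python3 -c "from h import *;where()"
```

```text
time: 5.12
eef_pos: [0.5168, 0.0015, 0.0253]
eef_rot: [2.394, 2.033, -0.001]
contact_force: [0.2, -0.2, 0.8]
width: 0.0602
gripper_force: 0.0
t 5.125 w [0.5168 0.0015 0.0253] stop [-0.1439  0.1873] ty head -9.3 tilt [ 0.    -0.001 -1.   ] F [ 0.2 -0.2  0.8] wid 0.0602
```

```bash
python3 -m crank '.12 .8 0 0 0 0 60;.25 1.6 0 0 0 0 60;.25 1.6 2.2 0 0 0 60;.25 1.6 4.4 0 0 0 85;-3.73 -3.38 4.4 0 0 90 85;-3.73 -3.38 4.4 0 0 90 85;-3.73 -3.38 4.4 0 0 90 85;-3.73 -3.38 4.4 0 0 90 85;-3.73 -3.38 4.4 0 0 90 85;-3.73 -3.38 4.4 0 0 90 85;-3.73 -3.38 4.4 0 0 90 85;-3.73 -3.38 4.4 0 0 90 85'; python3 -c "
from h import *;where();print(r.read_state()['joints'])"
```

```text
time: 6.62
eef_pos: [0.4235, -0.0826, 0.1354]
eef_rot: [0.356, 3.121, -0.001]
contact_force: [-0.1, -0.4, -0.5]
width: 0.0848
gripper_force: 0.0
t 6.625 w [ 0.4235 -0.0826  0.1354] stop [-0.2236  0.0901] ty head 77.0 tilt [ 0.    -0.001 -1.   ] F [-0.1 -0.4 -0.5] wid 0.0848
[ 0.24311726  0.47108627 -0.14166133  2.15778708  0.13098712  0.52021363
  1.34646315]
```

```bash
python3 -m crank '0 0 -1 0 0 4 85.4;0 0 -1 0 0 4 85.4'
python3 - <<'E'
from h import *
where();im=imaging.snapshot("top");w=imaging.snapshot("wrist")
a=cv2.resize(im[130:280,190:340,::-1],(400,400),interpolation=2);b=cv2.resize(w[:,64:448,::-1],(400,400))
cv2.imwrite("pics/c3.png",np.hstack([a,b]))
E
```

```text
time: 6.88
eef_pos: [0.4224, -0.0824, 0.1094]
eef_rot: [-0.258, -3.128, 0.0]
contact_force: [-0.4, -0.1, -0.9]
width: 0.0854
gripper_force: 0.0
t 6.875 w [ 0.4224 -0.0824  0.1094] stop [-0.2247  0.0901] ty head 80.6 tilt [-0.003 -0.    -1.   ] F [-0.4 -0.1 -0.9] wid 0.0854
```

View pics/c3.png

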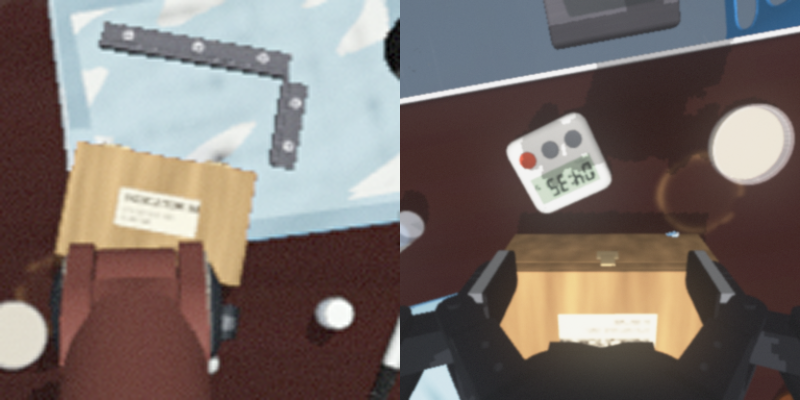

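The wrist view shows the case's near side between the fingers, the catch at (607,257), and the near lid edge at v≈270 between u≈497 and 715. The timer is well behind. Checking the distance.

Run:
```python
from h import *
w=lambda u,v:(64+(u-400)*.96,v*.96)
for n,u,v,z in [("lid",560,269,.062),("lid",650,270,.062),("foot",560,234,0),("foot",650,234,0),("timer",545,213,.018),("timer",610,187,.018)]:print(n,tostop(ray("wrist",w(u,v),z)).round(4))
t=lambda u,v:(190+u*.375,130+v*.375)
for p in((78,142),(257,173),(238,286)):print(tostop(ray("top",t(*p),.062)).round(4))
```

```text
lid [-0.196   0.0621]
lid [-0.1945  0.1229]
foot [-0.1935  0.0535]
foot [-0.1925  0.1328]
timer [-0.2201  0.0455]
timer [-0.2408  0.0972]
[-0.0966  0.1682]
[-0.0981  0.0105]
[-0.1971  0.0116]
```

```bash
python3 -m crank '0 0 -1.5 0 0 .5 85.4;0 0 -2.7 0 0 .5 85.4;0 0 -2.7 0 0 .5 85.4;.3 -.05 -2.7 0 0 .5 85.4;.5 -.08 -2.7 0 0 .5 85.4;.7 -.11 -2.7 0 0 .5 85.4;.9 -.14 -2.7 0 0 .5 85.4;1.1 -.17 -2.7 0 0 .5 85.4;1.3 -.2 -2.7 0 0 .5 85.4;1.5 -.23 -2.7 0 0 .5 85.4;1.5 -.23 -2.7 0 0 .5 85.4'; python3 -c "
from h import *;where()"
```

```text
time: 8.35
eef_pos: [0.4626, -0.0879, 0.0428]
eef_rot: [0.242, 3.13, 0.0]
contact_force: [-0.9, 0.4, 0.2]
width: 0.0855
gripper_force: 0.2
t 8.35 w [ 0.4626 -0.0879  0.0428] stop [-0.1841  0.0907] ty head 81.2 tilt [ 0.003 -0.    -1.   ] F [-0.9  0.4  0.2] wid 0.0855
```

```bash
python3 -m crank '0 0 -.4 0 0 0 85.4;0 0 -.7 0 0 0 85.4;.25 -.04 -.7 0 0 0 85.4;.5 -.08 -.7 0 0 0 85.4;.75 -.12 -.7 0 0 0 85.4;1 -.16 -.7 0 0 0 85.4;1.25 -.2 -.7 0 0 0 85.4;1.5 -.24 -.7 0 0 0 85.4;1.75 -.28 -.7 0 0 0 85.4;2 -.32 -.7 0 0 0 85.4;2.3 -.36 -.7 0 0 0 85.4;2.3 -.36 -.7 0 0 0 85.4'
python3 - <<'E'
from h import *
where();im=imaging.snapshot("top")
cv2.imwrite("pics/c4.png",cv2.resize(im[130:250,190:340,::-1],None,fx=5,fy=5,interpolation=2))
E
```

```text
time: 9.85
eef_pos: [0.5181, -0.0967, 0.0249]
eef_rot: [-0.242, -3.131, 0.0]
contact_force: [-2.3, 0.9, 3.9]
width: 0.0854
gripper_force: 0.0
t 9.85 w [ 0.5181 -0.0967  0.0249] stop [-0.1279  0.0904] ty head 81.2 tilt [-0.001  0.    -1.   ] F [-2.3  0.9  3.9] wid 0.0854
```

View pics/c4.png

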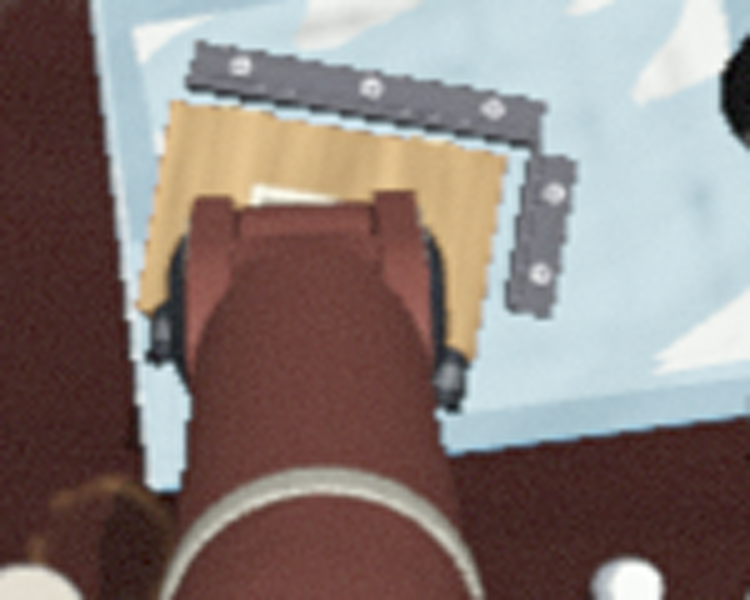

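The case is parallel to the long strip, about 12 mm off, with a visible gap to the short strip as planned. I'll close slowly onto the long strip.

```bash
python3 -m crank '.15 -.02 0 0 0 0 85.4;.3 -.05 0 0 0 0 85.4;.4 -.06 0 0 0 0 85.4;.45 -.07 0 0 0 0 85.4;.5 -.08 0 0 0 0 85.4;.5 -.08 0 0 0 0 85.4';python3 -c "
from h import *;where()"; python3 -m crank '.05 -.01 0 0 0 0 85.4;.1 -.02 0 0 0 0 85.4;.1 -.02 0 0 0 0 85.4';python3 -c "
from h import *;where()"
```

```text
time: 10.65
eef_pos: [0.531, -0.0987, 0.025]
eef_rot: [-0.242, -3.132, -0.0]
contact_force: [-3.4, -0.7, 1.5]
width: 0.0854
gripper_force: 0.0
t 10.65 w [ 0.531  -0.0987  0.025 ] stop [-0.1149  0.0903] ty head 81.1 tilt [-0.  0. -1.] F [-3.4 -0.7  1.5] wid 0.0854
time: 11.02
eef_pos: [0.5308, -0.0987, 0.025]
eef_rot: [-0.242, -3.126, -0.0]
contact_force: [-7.1, 1.2, 4.1]
width: 0.0857
gripper_force: 0.0
t 11.025 w [ 0.5308 -0.0987  0.025 ] stop [-0.115   0.0903] ty head 81.1 tilt [-0.006  0.001 -1.   ] F [-7.1  1.2  4.1] wid 0.0857
```

```bash
python3 -m crank '.08 -.01 0 0 0 0 85.4;.16 -.02 0 0 0 0 85.4;.16 -.02 0 0 0 0 85.4';python3 -c "
from h import *;where()"
```

```text
time: 11.4
eef_pos: [0.5307, -0.0985, 0.025]
eef_rot: [-0.243, -3.117, -0.001]
contact_force: [-13.5, 3.0, 10.7]
width: 0.0854
gripper_force: 0.0
t 11.4 w [ 0.5307 -0.0985  0.025 ] stop [-0.1152  0.0904] ty head 81.1 tilt [-0.015  0.002 -1.   ] F [-13.5   3.   10.7] wid 0.0854
```

```bash
python3 -m crank '-.8 .12 0 0 0 0 85;-1.6 .25 0 0 0 0 85;-1.6 .25 2.4 0 0 0 85;-1.6 .25 5 0 0 0 45;2.74 4.5 5 0 0 -90 45;2.74 4.5 5 0 0 -90 45;2.74 4.5 5 0 0 -90 45;2.74 4.5 5 0 0 -90 45;2.74 4.5 5 0 0 -90 45;2.74 4.5 5 0 0 -90 45;2.74 4.5 5 0 0 -90 45;2.74 4.5 5 0 0 -90 45'; python3 -m crank '0 0 0 0 0 -4 45;0 0 0 0 0 -4 45'
python3 - <<'E'
from h import *
where();im=imaging.snapshot("top");w=imaging.snapshot("wrist")
a=cv2.resize(im[110:260,160:310,::-1],(400,400),interpolation=2);b=cv2.resize(w[:,64:448,::-1],(400,400))
cv2.imwrite("pics/c5.png",np.hstack([a,b]))
E
```

```text
time: 12.9
eef_pos: [0.6078, 0.0128, 0.1507]
eef_rot: [2.316, 2.118, 0.004]
contact_force: [0.7, -0.0, -0.1]
width: 0.0448
gripper_force: 0.0
time: 13.15
eef_pos: [0.6074, 0.0129, 0.1506]
eef_rot: [2.381, 2.045, 0.003]
contact_force: [-1.0, 0.2, 0.5]
width: 0.045
gripper_force: 0.0
t 13.15 w [0.6074 0.0129 0.1506] stop [-0.0561  0.2122] ty head -8.7 tilt [ 0.003 -0.001 -1.   ] F [-1.   0.2  0.5] wid 0.045
```

View pics/c5.png

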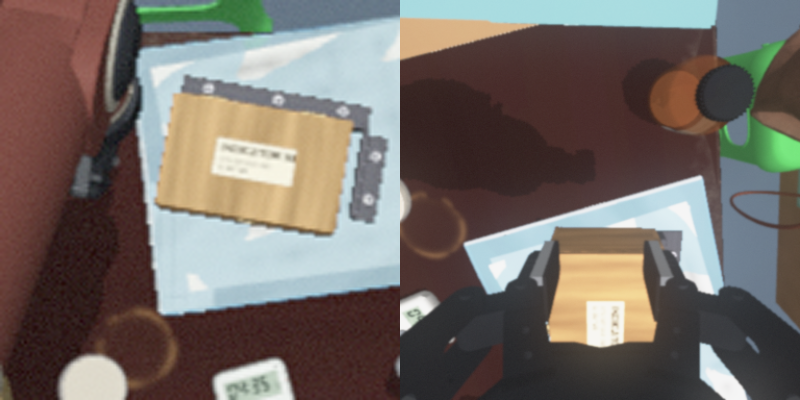

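Case lies along the long strip; the bottle is well clear of the hand. Descend and push the end home.

```bash
python3 -m crank '0 0 -2.4 0 0 -.3 45;0 0 -4.5 0 0 -.3 45;0 0 -5 0 0 -.3 45;0 0 -5 0 0 -.3 45;-.06 -.4 -5 0 0 -.3 45;-.11 -.75 -5 0 0 -.3 45;-.14 -.95 -5 0 0 -.3 45;-.17 -1.1 -5 0 0 -.3 45;-.18 -1.2 -5 0 0 -.3 45;-.2 -1.3 -5 0 0 -.3 45;-.2 -1.3 -5 0 0 -.3 45'; python3 -c "
from h import *;where()"; python3 -m crank '-.01 -.1 0 0 0 0 45;-.02 -.15 0 0 0 0 45;-.02 -.15 0 0 0 0 45'; python3 -c "
from h import *;where()"
```

```text
time: 14.62
eef_pos: [0.6011, -0.0199, 0.0252]
eef_rot: [2.39, 2.039, -0.0]
contact_force: [0.1, 1.6, 1.9]
width: 0.0446
gripper_force: 0.0
t 14.625 w [ 0.6011 -0.0199  0.0252] stop [-0.0574  0.1788] ty head -9.1 tilt [-0. -0. -1.] F [0.1 1.6 1.9] wid 0.0446
time: 15.0
eef_pos: [0.6007, -0.0226, 0.0252]
eef_rot: [-2.389, -2.038, -0.001]
contact_force: [0.7, 4.4, 0.3]
width: 0.0448
gripper_force: 0.0
t 15.0 w [ 0.6007 -0.0226  0.0252] stop [-0.0574  0.176 ] ty head -9.1 tilt [-0.     0.001 -1.   ] F [0.7 4.4 0.3] wid 0.0448
```

```bash
python3 -m crank '-.02 -.12 0 0 0 0 45;-.04 -.25 0 0 0 0 45;-.04 -.25 0 0 0 0 45'; python3 -c "
from h import *;where()"; python3 -m crank '-.02 -.12 0 0 0 0 45;-.02 -.15 0 0 0 0 45'; python3 -c "
from h import *;where()"
```

```text
time: 15.38
eef_pos: [0.6006, -0.0225, 0.0253]
eef_rot: [-2.382, -2.038, -0.011]
contact_force: [2.3, 12.9, 1.8]
width: 0.045
gripper_force: 0.0
t 15.375 w [ 0.6006 -0.0225  0.0253] stop [-0.0575  0.1761] ty head -8.9 tilt [ 0.001  0.009 -1.   ] F [ 2.3 12.9  1.8] wid 0.045
time: 15.62
eef_pos: [0.6005, -0.0224, 0.0255]
eef_rot: [-2.378, -2.038, -0.016]
contact_force: [2.6, 18.8, 1.7]
width: 0.0451
gripper_force: 0.0
t 15.625 w [ 0.6005 -0.0224  0.0255] stop [-0.0576  0.1762] ty head -8.8 tilt [ 0.001  0.014 -1.   ] F [ 2.6 18.8  1.7] wid 0.0451
```

```bash
python3 -m crank '.1 .6 0 0 0 0 45;.2 1.2 0 0 0 0 45;.3 1.9 0 0 0 0 45;.3 1.9 0 0 0 0 45;.3 1.9 2.4 0 0 0 45;.3 1.9 5 0 0 0 45;-2 4 6 0 0 0 45;-2 5 6 0 0 0 45;-2 6 6 0 0 0 45;-2 6 6 0 0 0 45'
python3 - <<'E'
from h import *
where();im=imaging.snapshot("top");sc=imaging.snapshot("scene")
a=cv2.resize(im[125:225,200:325,::-1],(500,400),interpolation=2);b=cv2.resize(sc[160:260,230:305,::-1],(300,400),interpolation=2)
cv2.imwrite("pics/c6.png",np.hstack([a,b]))
cv2.imwrite("pics/full6.png",im[:,:,::-1])
E
```

```text
time: 16.88
eef_pos: [0.5487, 0.1182, 0.1753]
eef_rot: [-2.386, -2.043, -0.0]
contact_force: [1.3, -0.3, 0.7]
width: 0.0452
gripper_force: 0.0
t 16.875 w [0.5487 0.1182 0.1753] stop [-0.1299  0.3074] ty head -8.9 tilt [-0.     0.001 -1.   ] F [ 1.3 -0.3  0.7] wid 0.0452
```

View pics/c6.png

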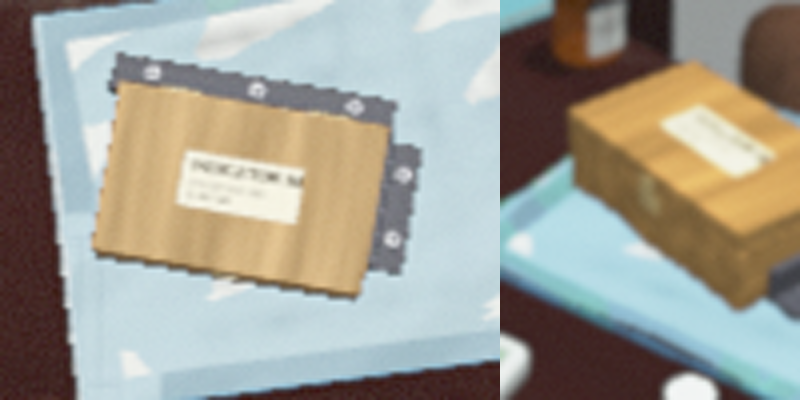

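The case sits in the corner, with lid corners at (120,82), (390,126), (357,298) and (93,250). Checking the numbers.

Run:
```python
from h import *
g=lambda p:(p[0]/4+200-.375,p[1]/4+125-.375)
P=[ray("top",g(p),.062) for p in((120,82),(390,126),(357,298),(93,250))]
print(tostop(np.mean(P,0)),[tostop(p).round(4).tolist() for p in P],an(P[0]-P[1])-90,an(P[3]-P[2])-90,"stop",ang,an(dl)-90,an(ds))
```

```text
[-0.05488436  0.08019228] [[-0.0042, 0.1594], [-0.0043, -0.0003], [-0.1069, 0.0033], [-0.1041, 0.1584]] -8.685430616393418 -9.679658916912615 stop -8.642292086766783 -9.435276853901243 -7.849307319632325
```

By pixels, x is about -0.055, at the edge of tolerance and of my measuring error, so I'll re-seat the long side once more and check by contact.

```bash
python3 -m crank '-1.96 -8.9 0 0 0 90 85;-1.96 -8.9 0 0 0 90 85;-1.96 -8.9 0 0 0 90 85;-1.96 -8.9 0 0 0 90 85;-1.96 -8.9 0 0 0 90 85;-1.96 -8.9 0 0 0 90 85;-1.96 -8.9 0 0 0 90 85;-1.96 -8.9 0 0 0 90 85;-1.96 -8.9 0 0 0 90 85;-1.96 -8.9 0 0 0 90 85'; python3 -c "
from h import *;where()"; python3 -m crank '0 0 -2.5 0 0 0 85.4;0 0 -5 0 0 0 85.4;0 0 -6 0 0 0 85.4;0 0 -6 0 0 0 85.4';  python3 -c "
from h import *;where()"
```

```text
time: 18.23
eef_pos: [0.4992, -0.1087, 0.1749]
eef_rot: [-0.257, -3.13, 0.002]
contact_force: [-0.1, 0.0, -0.3]
width: 0.0851
gripper_force: 0.0
t 18.225 w [ 0.4992 -0.1087  0.1749] stop [-0.1448  0.0756] ty head 80.6 tilt [-0.001 -0.001 -1.   ] F [-0.1  0.  -0.3] wid 0.0851
time: 18.73
eef_pos: [0.4984, -0.107, 0.0234]
eef_rot: [-0.252, -3.126, 0.001]
contact_force: [0.2, -0.4, -0.3]
width: 0.0857
gripper_force: 0.0
t 18.725 w [ 0.4984 -0.107   0.0234] stop [-0.1459  0.0772] ty head 80.8 tilt [-0.005 -0.    -1.   ] F [ 0.2 -0.4 -0.3] wid 0.0857
```

```bash
python3 -m crank '.4 -.06 0 0 0 0 85.4;.7 -.11 0 0 0 0 85.4;.9 -.14 0 0 0 0 85.4;1 -.15 0 0 0 0 85.4;1.08 -.17 0 0 0 0 85.4;1.16 -.18 0 0 0 0 85.4;1.16 -.18 0 0 0 0 85.4'; python3 -c "
from h import *;where()"; python3 -m crank '.08 -.01 0 0 0 0 85.4;.16 -.02 0 0 0 0 85.4;.16 -.02 0 0 0 0 85.4'; python3 -c "
from h import *;where()"; python3 -m crank '.1 -.01 0 0 0 0 85.4;.2 -.03 0 0 0 0 85.4;.2 -.03 0 0 0 0 85.4'; python3 -c "
from h import *;where()"
```

```text
time: 19.6
eef_pos: [0.5287, -0.1105, 0.0252]
eef_rot: [-0.249, -3.131, 0.0]
contact_force: [-0.4, -0.2, -0.0]
width: 0.0854
gripper_force: 0.0
t 19.6 w [ 0.5287 -0.1105  0.0252] stop [-0.1154  0.0783] ty head 80.9 tilt [-0.001  0.    -1.   ] F [-0.4 -0.2 -0. ] wid 0.0854
time: 19.98
eef_pos: [0.5291, -0.1105, 0.025]
eef_rot: [-0.249, -3.123, -0.0]
contact_force: [-7.3, 1.4, 6.0]
width: 0.0852
gripper_force: 0.0
t 19.975 w [ 0.5291 -0.1105  0.025 ] stop [-0.1149  0.0784] ty head 80.9 tilt [-0.009  0.001 -1.   ] F [-7.3  1.4  6. ] wid 0.0852
time: 20.35
eef_pos: [0.5289, -0.1104, 0.025]
eef_rot: [-0.249, -3.112, -0.001]
contact_force: [-15.5, 3.4, 14.6]
width: 0.0854
gripper_force: 0.0
t 20.35 w [ 0.5289 -0.1104  0.025 ] stop [-0.1152  0.0785] ty head 80.9 tilt [-0.02   0.002 -1.   ] F [-15.5   3.4  14.6] wid 0.0854
```

Contact occurs at exactly the same place with no give, so it is home. Back off and lift clear.

```bash
python3 -m crank '-.5 .08 0 0 0 0 85;-1 .16 0 0 0 0 85;-1.6 .25 0 0 0 0 85;-1.6 .25 0 0 0 0 85;-1.6 .25 2.5 0 0 0 85;-1.6 .25 5 0 0 0 85;-1.6 3 7 0 0 0 85;-1.6 6 7 0 0 0 85;-1.6 8 7 0 0 0 85;-1.6 8 7 0 0 0 85'
python3 - <<'E'
from h import *
where();im=imaging.snapshot("top");o=cv2.imread("pics/full6.png")[:,:,::-1]
d=np.abs(im.astype(int)-o).max(2)[138:205,222:310];print("changed px near case",int((d>50).sum()),d.mean())
o=cv2.imread("pics/top0.png")[:,:,::-1]
for n,(u,v) in dict(timer=(256,260),vial=(316,248),bottle=(176,132)).items():
    print(n,np.abs(im.astype(int)-o)[v-14:v+14,u-14:u+14].mean())
from plant import order;print(order.finish_job())
E
```

```text
time: 21.6
eef_pos: [0.4987, 0.094, 0.2012]
eef_rot: [0.236, 3.13, 0.006]
contact_force: [0.7, -0.6, -0.2]
width: 0.0848
gripper_force: 0.0
t 21.6 w [0.4987 0.094  0.2012] stop [-0.1758  0.276 ] ty head 81.4 tilt [ 0.003  0.004 -1.   ] F [ 0.7 -0.6 -0.2] wid 0.0848
changed px near case 45 4.091078697421981
timer 2.2733843537414966
vial 3.996598639455782
bottle 3.514030612244898
the job is handed in; nothing more can be done
None
```

I pushed the slide case into the corner stop and handed the job in at about 22 s: it met firm resistance at both strips, the hand is clear and I saw no other object move, but I have no verdict back, and the camera put x at -0.055 m, just past the -0.054 limit and within measuring error.

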